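Unbolt the hatch of the windowed test box

TASK

Two aluminium instrument cases stand on the repair bench, each with a hatch kept shut by a guard bolt on top. Unbolt the case that has a circuit board showing through the window in its hatch: lift the bolt's handle up out of its notch, then slide the bolt all the way back, away from the hatch, and let go. Leave the other case, the one with the vent slots, bolted.

Things in the scene. Friction and masses are not known exactly. Their poses are not given: they have to be found in the camera images.
- test_box: The case with the window: 160 (x) by 220 (y) by 60 mm high, fixed. Origin: centre of its underside, z up; x points roughly away from the robot, within 0.3 rad. Hatch on the -y part of the top, bolt along y on the rest. The bolt's centreline is level, 90 mm above the bench, at x = +30 mm. Two bearing blocks at y = 3 and 102 mm, 22 mm wide, reach 104 mm. The other case is alike but has vent slots.
- bolt_knob (a point): Centre of the black 20 mm ball knob on that bolt's handle, 60 mm from the bolt's centreline, at y = 30 mm on the case when bolted; 20 mm free beneath it when level. Its y axis runs along the bolt, the way it slides out; x points along the 8 mm steel stem from ball to centreline (level and away from the robot when the handle is down) and turns with the handle.
- bolt_handle (a joint): Angle of that handle about the bolt's centreline, rad: 0 level in the notch, 1.57 upright, stop at 1.6. The notch, 16 mm wide, is in an upright steel strip 6 mm thick along y, centred 22 mm from the centreline on the ball's side, top at 96 mm; the stem is clear of it from about 0.55 rad. Turns with light friction (under 1 N at the ball) and stays where left, or rests on the strip.
- bolt (a joint): How far that bolt is slid out, m: 0 fully home in the keeper on the hatch, 0.055 fully back at its stop; the rod is off the hatch from 0.028. About 2 N of friction once the handle is clear of the notch; with the handle in the notch it moves only about 4 mm.
- power_bolt (a joint): How far the same kind of bolt on the other case, the one with vent slots, is slid out, m: 0 home. Leave it home.

How it is judged:
On the way, in this order (a step that is already met when the one before it is completed fails the run):
1. the handle is lifted clear of the notch (value of joint bolt_handle above 0.45 rad), for 0.05 s.
2. the bolt is slid back (value of joint bolt above 0.042 m), for 0.2 s.
At the end, for the whole second after the job is handed in: The windowed case's bolt is slid back at least 42 mm of its 55 mm and at rest, clear of the hatch; the bolt of the vent-slotted case is still home (within 12 mm) (value of joint bolt above 0.042 m and velocity of joint bolt between -0.01 and 0.01 m/s and value of joint power_bolt below 0.012 m); the robot touches nothing.
It fails at once if the bolt of the vent-slotted case is drawn (value of joint power_bolt above 0.012 m).
It also fails if it takes over 29 s, if anything falls off the work surface, if the arm or the gripper's body presses on something with over 40 N, if the wrist force passes 120 N, or if a joint passes its speed limit or range.

ROBOT

A 7-joint arm with a two-finger parallel gripper is mounted at the origin on the work surface. World frame = base frame: x ahead of the robot, y to its left, z up, the work surface at z = 0. Lengths are in m, angles in rad, forces in N, time in s.
With the tool pointing down it reaches from about 0.4 to 0.85 m from the base axis. Payload 4.5 kg.
Tool frame: the origin (TCP) lies between the finger pads; the fingertips stand 25 mm ahead of it and the grasp point (between the pads) lies 6 mm ahead of it (r.tips_ahead is the distance from the TCP to the fingertips, in m); z points along the fingers, y is the direction in which the jaws open and shut (so a half turn about z gives the same grasp; the last joint's range is limited). The gripper opens to 88 mm and grips with 3 to 60 N. Pads are 18 mm wide; open, the fingers measure 123 mm over their backs; the gripper's body (75 mm by 187 mm) begins 45 mm behind the grasp point.
Start: joints at [1.343, 0.689, -0.195, 1.565, 0.157, 0.902, -0.215], TCP at [0.162, -0.604, 0.227] pointing down, gripper open.
Joint ranges: [-3.01, 3.01], [-0.46, 2.08], [-1.47, 1.51], [0.13, 2.56], [-1, 4.14], [0.04, 2.09], [-2.66, 2.66]. Speed limits (rad/s): [2.57, 2.57, 3.14, 3.14, 3.14, 3.14, 3.14].

INTERFACE

Orientations are given as a unit quaternion [x, y, z, w].
In Python, from plant import r, imaging gives the robot as it stands.
- The arm moves only by the tool send_rows, never from a script. Its argument "moves" is one flat list of numbers, 6 for each row, row after row: the shift along the tool's x, y, z in m, then the turn, a rotation vector about the tool's x, y, z in degrees. A call has exactly 5 rows; each row is the pose to reach, as a shift and turn from the pose measured when the call began, along the tool's axes at that moment; what a row does not reach only later rows make up. A row lasts 1/12 s, in which the tool goes at most 41.7 mm and 7.16 degrees, less where a joint would pass 70% of its speed; a pose out of reach is approached as far as the arm can. A call with a gripper value outside its range is refused whole. "claw" is the closure, from -1 (fully open) to 1 (shut), so that 0 is half open, set as the call begins (left out, the last holds). The fingers move at their own pace and stop on an object; "grip_force" is the grip in N (left out, the last holds). Time passes only in rows, so rows that repeat a pose let the fingers close, or fill a call up. It gives the time, the measured TCP pose, the force and the opening at its end, in the units of the state.
- r.get_state(): the state, without advancing time (a new reading comes with each control period).
- imaging.snapshot(name): name is "scene" or "top"; returns a dict with "image" (480x640x3 uint8, red, green, blue), "depth" (480x640 float32, m along the optical axis (not along the pixel's ray), 0 where there is no reading), "mtx" (3x3 intrinsics, pixels), "rvec" (rotation vector, rad) and "tvec" (3), from world to camera coordinates, as OpenCV has them. Camera axes: x right, y down, z forward; pixel columns grow to the right and rows downward; lengths in m; the calibration is good to about 2 mm. A picture is of the moment at which its call begins.
- r.finish_job(): hands the job in, once; it reports no verdict.
Trained networks look in a picture, given as the dict that the camera call returned (one of the last four; its "shot" number tells which), for a name from the list of things; names that differ only in an ending like _2 or _b are one class to them, and where a whole thing is asked for, a point or a joint stands for the part that bears it (a point fixed in the world has none). Each returns a list of dicts, best first, with "score" (0 to 1); they miss things now and then, are a little off and sometimes report something else, mostly with a low value. They report only what shows in the picture. A call takes as long as a camera call.
- imaging.look_for(query, picture): "box" ([centre column, centre row, width, height] as shares, 0 to 1, of the picture: columns of its width, rows of its height, round what is visible of it).
- imaging.silhouettes(query, picture): "pixels" (480x640 bool, what is visible of it) and "box" ([centre column, centre row, width, height] as shares, 0 to 1, of the picture: columns of its width, rows of its height, round what is visible of it).
- imaging.pinpoint(query, picture): "point" ([column, row] as shares, 0 to 1, of the picture: columns of its width, rows of its height: a listed point, or the origin of a listed thing).
The state is a dict: "clock": time; "q": joint angles; "qd": joint speeds; "joint_torque": joint torques, N m; "tool_pos": TCP position; "eef_rot": TCP orientation; "contact_force": force on the tool from outside, world axes, zero at the start; "moment": the same for the moment, N m; "opening": opening from 0.0 (shut) to 1.0 (fully open).
Only numpy, scipy, OpenCV 4.12 (cv2) and the standard library are available. Lean on these libraries where they do the work, as an engineer would, in place of code of your own. Each camera call takes 0.05 s, during which the arm holds its last target.

## Working session

There is one attempt and no reset: what is moved stays moved. The work goes in short steps, Python scripts to look and compute and a tool call to move; the robot and the scene stay as the last step left them, time stands still between calls to the robot, and variables do not carry over. Pictures are saved under pics/ and viewed, and the job is handed in when it is done.

Besides the shell and the picture viewer there is one more tool, called after "Emit:" as name(argument=value, ...) on one line, values as JSON. send_rows: Moves the arm, as the interface text tells. Its arguments: {"type":"object","properties":{"moves":{"type":"array"},"claw":{"type":"number"},"grip_force":{"type":"number"}},"required":["moves"]}

```bash
mkdir -p pics; ls
cat > h.py <<'E'
import numpy as np, cv2
from scipy.spatial.transform import Rotation as R
from plant import r, imaging
def snap(name,fn=None):
    p=imaging.snapshot(name)
    if fn: cv2.imwrite('pics/'+fn,p['image'][:,:,::-1])
    return p
def world(p,u,v,d):
    K=p['mtx'];Rm=cv2.Rodrigues(np.array(p['rvec'],float))[0];t=np.array(p['tvec'],float).ravel()
    c=np.stack([(np.asarray(u)-K[0][2])/K[0][0]*d,(np.asarray(v)-K[1][2])/K[1][1]*d,np.asarray(d)+0*np.asarray(u)],-1)
    return (c-t)@Rm
def proj(p,X):
    return cv2.projectPoints(np.array(X,float).reshape(-1,1,3),np.array(p['rvec'],float),np.array(p['tvec'],float),np.array(p['mtx'],float),None)[0].reshape(-1,2)
def onplane(p,u,v,z):
    a=world(p,u,v,0.5*np.ones_like(u,dtype=float));b=world(p,u,v,1.0*np.ones_like(u,dtype=float))
    s=(z-a[...,2])/(b[...,2]-a[...,2]);return a+s[...,None]*(b-a)
E
python3 - <<'E'
from h import *
s=r.get_state();print({k:np.round(v,3) for k,v in s.items()})
for n in('scene','top'):
    p=snap(n,n+'1.png')
    for q in('test_box','bolt_knob','bolt_handle'):
        for f in('look_for','pinpoint'):
            for o in getattr(imaging,f)(q,p)[:4]:
                k='box' if f=='look_for' else 'point'
                b=np.array(o[k]);b=b*np.array([640,480]*(len(b)//2))
                print(n,q,f,round(o['score'],2),np.round(b,1))
                if k=='point':
                    d=p['depth'][int(b[1]),int(b[0])];print('   ',np.round(world(p,b[0],b[1],d),3))
E
```

```text
pics
{'clock': np.float64(0.0), 'q': array([ 1.343,  0.69 , -0.195,  1.566,  0.157,  0.902, -0.215]), 'qd': array([-0.   , -0.   ,  0.001, -0.   , -0.001,  0.002, -0.001]), 'joint_torque': array([ 0.0000e+00, -5.2756e+01, -1.2670e+00, -1.5343e+01, -5.3000e-02,
        7.0000e-03,  0.0000e+00]), 'tool_pos': array([ 0.162, -0.603,  0.226]), 'eef_rot': array([ 0.991,  0.131, -0.   , -0.001]), 'contact_force': array([-0.276,  0.263,  0.394]), 'moment': array([-0.02 ,  0.009,  0.034]), 'opening': np.float64(1.0)}
scene test_box look_for 0.9 [203.6 238.  157.  105.1]
scene test_box pinpoint 0.78 [206.3 246.8]
    [ 0.53  -0.181  0.062]
scene bolt_knob look_for 0.61 [217.9 219.9  26.5  39.5]
scene bolt_knob pinpoint 0.76 [221.2 204.1]
    [ 0.468 -0.155  0.1  ]
scene bolt_handle look_for 0.53 [218.  221.5  27.5  38.4]Traceback (most recent call last):
  File "<stdin>", line 7, in <module>
ValueError: it knows: bolt_knob, test_box
```

Run:
```python
from h import *
n='top'
p=snap(n,n+'1.png')
for q in('test_box','bolt_knob'):
        for f in('look_for','pinpoint'):
            for o in getattr(imaging,f)(q,p)[:4]:
                k='box' if f=='look_for' else 'point'
                b=np.array(o[k]);b=b*np.array([640,480]*(len(b)//2))
                print(n,q,f,round(o['score'],2),np.round(b,1))
                if k=='point':
                    d=p['depth'][int(b[1]),int(b[0])];print('   ',np.round(world(p,b[0],b[1],d),3))
```

```text
top test_box pinpoint 0.68 [437.7 267.7]
    [ 0.489 -0.176  0.065]
top bolt_knob look_for 0.74 [432.3 266.4  21.9  49.5]
top bolt_knob pinpoint 0.87 [430.7 282.2]
    [ 0.465 -0.158  0.101]
```

View pics/scene1.png

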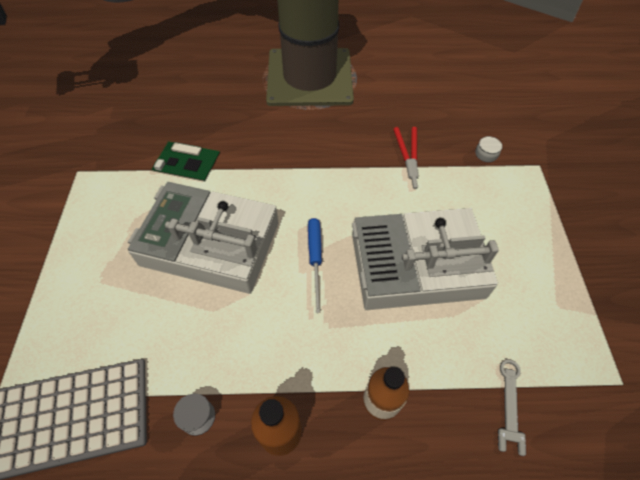

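View pics/top1.png

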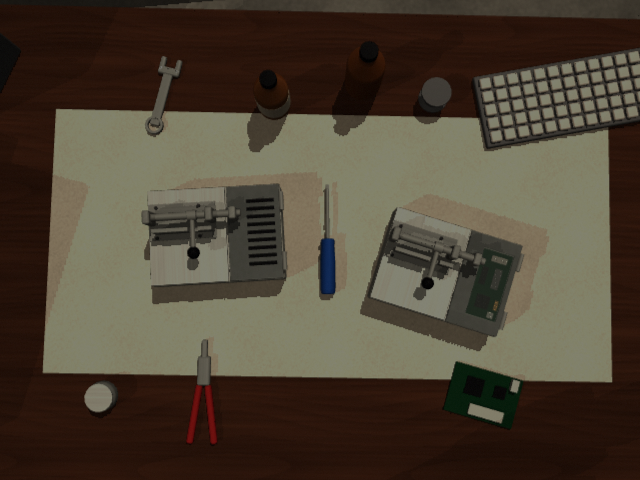

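The windowed case is the one at left in the scene view, around (205,238), and at right in the top view, around (445,270). Its knob is at about (221,206) in the scene view and (428,283) in the top view. Next I'll fit the case pose from depth.

Run:
```python
from h import *
for n in('top','scene'):
    p=snap(n); d=p['depth']; v,u=np.mgrid[:480,:640]
    W=world(p,u.ravel(),v.ravel(),d.ravel()); ok=d.ravel()>0
    U=u.ravel();V=v.ravel()
    if n=='top': reg=(U>355)&(U<535)&(V>195)&(V<360)
    else: reg=(U>115)&(U<290)&(V>170)&(V<300)
    m=ok&reg&(W[:,2]>.045)&(W[:,2]<.115)
    top=ok&reg&(W[:,2]>.055)&(W[:,2]<.068)
    print(n,'top z',np.median(W[top,2]),top.sum())
    rc=cv2.minAreaRect(W[top][:,:2].astype(np.float32)*1000); print(rc)
    print(np.round(cv2.boxPoints(rc)))
    im=p['image'].reshape(-1,3).astype(int)
    g=((U-428)**2+(V-283)**2<15**2) if n=='top' else ((U-222)**2+(V-206)**2<15**2)
    k=g&ok&(im.sum(1)<110)&(W[:,2]>.075)
    X=W[k];print('knob n',k.sum(),'px',U[k].mean(),V[k].mean(),'mean',X.mean(0),'max z',X[:,2].max())
    # sphere fit r=10
    from scipy.optimize import least_squares
    f=least_squares(lambda c:np.linalg.norm(X-c,axis=1)-.01,X.mean(0)-[0,0,.006],loss='soft_l1',f_scale=.002);print('sphere',f.x,np.abs(f.fun).mean())
    print('ray at z=.09',onplane(p,U[k].mean(),V[k].mean(),.09))
    # rod
    rod=ok&reg&(W[:,2]>.085)&(W[:,2]<.112)&~g
    Y=W[rod];print('rod',rod.sum(),Y.mean(0)); 
    q=cv2.fitLine(Y[:,:2].astype(np.float32),cv2.DIST_HUBER,0,1e-4,1e-4).ravel();print(q,'yaw',np.arctan2(-q[0],q[1]))
```

```text
top top z 0.06079726923408921 11026
((483.4544677734375, -193.542724609375), (225.05328369140625, 158.94952392578125), 73.84546661376953)
[[ 376. -280.]
 [ 528. -324.]
 [ 591. -108.]
 [ 438.  -63.]]
knob n 117 px 427.05128205128204 282.6666666666667 mean [ 0.46393373 -0.15224648  0.09896124] max z 0.10527492834713828
sphere [ 0.46436467 -0.15323105  0.0923859 ] 0.0008608402560217685
ray at z=.09 [ 0.46401663 -0.15381999  0.09      ]
rod 1232 [ 0.5167026  -0.16480823  0.09684159]
[ 0.31711656  0.94838655  0.52315444 -0.15383606] yaw -0.32268757
scene top z 0.05926161499871735 7420
((484.819091796875, -193.71566772460938), (224.46095275878906, 159.2999725341797), 73.58128356933594)
[[ 377. -279.]
 [ 529. -324.]
 [ 593. -109.]
 [ 440.  -64.]]
knob n 45 px 222.77777777777777 205.33333333333334 mean [ 0.46893428 -0.15213205  0.09767191] max z 0.10201964205033041
sphere [ 0.46385237 -0.154046    0.09100173] 0.0007390984280928392
ray at z=.09 [ 0.4631552  -0.15409064  0.09      ]
rod 1198 [ 0.52073194 -0.16236406  0.09455468]
[ 0.25363928  0.96729887  0.52294654 -0.16272925] yaw -0.25644073
```

```bash
cat >> h.py <<'E'
yaw=-0.284
cx=np.array([np.cos(yaw),np.sin(yaw),0]);cy=np.array([-np.sin(yaw),np.cos(yaw),0])
RT=R.from_matrix(np.stack([cx,-cy,[0,0,-1]],1))
BALL=np.array([.464,-.154,.091])
def to(X):
    s=r.get_state();Rc=R.from_quat(s['eef_rot'])
    print('t',round(s['clock'],2),'pos',np.round(s['tool_pos'],4),'F',np.round(s['contact_force'],1),'open',round(s['opening'],3))
    print('shift mm',np.round(Rc.inv().apply(np.array(X)-s['tool_pos'])*1000,1),'turn',np.round((Rc.inv()*RT).as_rotvec(degrees=True),1))
    e=np.array(s['tool_pos'])-BALL;print('case rel ball mm',np.round([e@cx*1000,e@cy*1000,e[2]*1000],1))
def tgt(th,dy=0):
    return BALL+cx*.06*(1-np.cos(th))+np.array([0,0,.006+.06*np.sin(th)])+cy*dy
E
python3 -c "
from h import *
to(BALL+[0,0,.12])"
```

```text
t 0.65 pos [ 0.1618 -0.6037  0.2266] F [-0.1  0.8 -0.3] open 1.006
shift mm [ 408.3 -356.1   15.6] turn [ 0.  -0.  31.3]
case rel ball mm [-164.1 -516.4  135.6]
```

Emit:
send_rows(moves=[0.027, -0.024, 0, 0, 0, 3, 0.054, -0.048, 0, 0, 0, 6, 0.081, -0.072, 0, 0, 0, 9, 0.108, -0.096, 0, 0, 0, 12, 0.136, -0.119, 0, 0, 0, 15], claw=0.0, grip_force=12)

```text
clock: 1.07
tool_pos: [0.2628, -0.4521, 0.2268]
eef_rot: [1.0, -0.002, 0.0, 0.0]
contact_force: [1.1, -0.3, 0.3]
opening: 0.643
```

```bash
python3 -c "
from h import *
to(BALL+[0,0,.12]);print(r.get_state()['q'])"
```

```text
t 1.07 pos [ 0.2628 -0.4521  0.2268] F [ 1.1 -0.3  0.3] open 0.643
shift mm [ 200.2 -298.8   15.8] turn [ 0.  -0.  16.1]
case rel ball mm [-109.6 -342.6  135.8]
[ 1.02372891  0.5535407  -0.10696863  1.87450814  0.08534674  0.71759295
 -0.70582789]
```

Emit:
send_rows(moves=[0.02, -0.03, 0, 0, 0, 3, 0.04, -0.06, 0, 0, 0, 6, 0.06, -0.09, 0, 0, 0, 9, 0.08, -0.12, 0, 0, 0, 12, 0.1, -0.15, 0, 0, 0, 16])

```text
clock: 1.48
tool_pos: [0.3642, -0.301, 0.2271]
eef_rot: [0.99, -0.142, 0.0, 0.0]
contact_force: [0.9, -1.2, 0.5]
opening: 0.501
```

```bash
python3 -c "
from h import *
to(BALL+[0,0,.12])"
```

```text
t 1.48 pos [ 0.3642 -0.301   0.2271] F [ 0.9 -1.2  0.5] open 0.501
shift mm [  54.4 -169.2   16.1] turn [ 0.  -0.1 -0.1]
case rel ball mm [ -54.6 -169.1  136.1]
```

Emit:
send_rows(moves=[0.011, -0.034, 0.003, 0, 0, 0, 0.022, -0.068, 0.006, 0, 0, 0, 0.033, -0.102, 0.009, 0, 0, 0, 0.044, -0.136, 0.012, 0, 0, 0, 0.0545, -0.169, 0.016, 0, 0, 0])

```text
clock: 1.9
tool_pos: [0.4653, -0.1524, 0.2113]
eef_rot: [0.99, -0.142, 0.001, 0.0]
contact_force: [0.9, -0.8, -0.2]
opening: 0.502
```

Run:
```python
from h import *
to(tgt(0))
p=snap('scene','scene2.png')
i=p['image'][120:330,90:330];cv2.imwrite('pics/s2c.png',cv2.resize(i,None,fx=3,fy=2.8)[:,:,::-1])
```

```text
t 1.9 pos [ 0.4653 -0.1524  0.2113] F [ 0.9 -0.8 -0.2] open 0.502
shift mm [ -1.1   1.9 114.3] turn [-0.  -0.1 -0. ]
case rel ball mm [  0.8   1.9 120.3]
```

View pics/s2c.png

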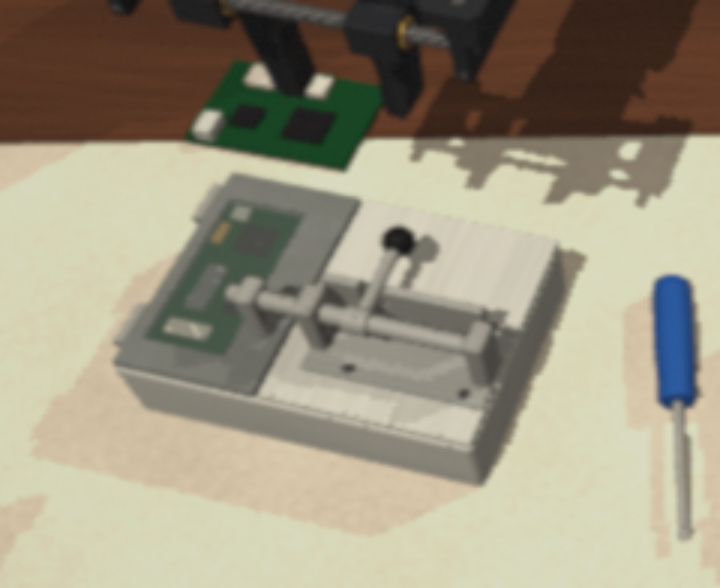

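The picture shows the handle level, with its black knob at about (397,240) in the crop. The open gripper is above and behind it with its jaws along the bolt. Now I descend over the knob.

Emit:
send_rows(moves=[0, 0.001, 0.023, 0, 0, 0, -0.001, 0.002, 0.046, 0, 0, 0, -0.001, 0.002, 0.069, 0, 0, 0, -0.001, 0.002, 0.092, 0, 0, 0, -0.001, 0.002, 0.114, 0, 0, 0])

```text
clock: 2.37
tool_pos: [0.4695, -0.1455, 0.0957]
eef_rot: [0.991, -0.136, 0.003, -0.003]
contact_force: [0.6, 0.4, 0.2]
opening: 0.499
```

Run:
```python
from h import *
to(tgt(0))
p=snap('scene')
i=p['image'][120:330,90:330];cv2.imwrite('pics/s3c.png',cv2.resize(i,None,fx=3,fy=2.8)[:,:,::-1])
```

```text
t 2.37 pos [ 0.4695 -0.1455  0.0957] F [0.6 0.4 0.2] open 0.499
shift mm [-3.   9.6 -1.4] turn [-0.4 -0.3  0.6]
case rel ball mm [2.9 9.7 4.7]
```

View pics/s3c.png

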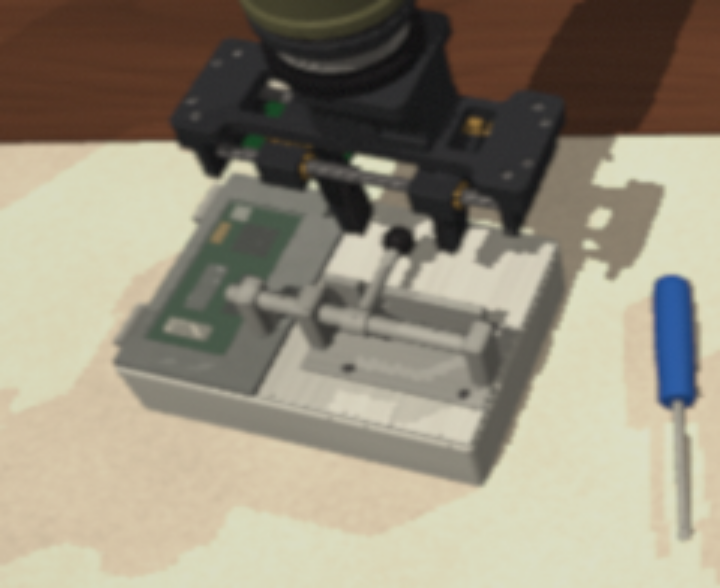

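The knob at (397,240) sits between the fingers, but the tool is 10 mm too far along +y, so I correct that.

Emit:
send_rows(moves=[-0.001, 0.003, 0, 0, 0, 0, -0.002, 0.006, -0.001, 0, 0, 0, -0.003, 0.0095, -0.001, -0.4, -0.3, 0.6, -0.003, 0.0095, -0.001, -0.4, -0.3, 0.6, -0.003, 0.0095, -0.001, -0.4, -0.3, 0.6])

```text
clock: 2.83
tool_pos: [0.4628, -0.1537, 0.0945]
eef_rot: [0.99, -0.142, -0.002, 0.0]
contact_force: [-0.6, 0.4, -0.5]
opening: 0.499
```

Run:
```python
from h import *
to(tgt(0));print(r.get_state()['q'],r.get_state()['qd'])
```

```text
t 2.83 pos [ 0.4628 -0.1537  0.0945] F [-0.6  0.4 -0.5] open 0.499
shift mm [ 1.3 -0.1 -2.5] turn [ 0.1  0.2 -0. ]
case rel ball mm [-1.3 -0.1  3.5]
[ 0.21702441  0.74528918  0.01399774  2.08785172 -0.02849898  0.31289443
 -1.60033988] [-0.00291734  0.00624538 -0.00767191  0.00406752 -0.00048029 -0.00245268
  0.00227064]
```

Emit:
send_rows(moves=[0.001, 0, -0.0025, 0, 0, 0, 0.001, 0, -0.0025, 0, 0, 0, 0.001, 0, -0.0025, 0, 0, 0, 0.001, 0, -0.0025, 0, 0, 0, 0.001, 0, -0.0025, 0, 0, 0], claw=1.0, grip_force=10)

```text
clock: 3.25
tool_pos: [0.4638, -0.1539, 0.0971]
eef_rot: [0.99, -0.141, -0.002, 0.0]
contact_force: [-1.7, 0.2, -0.1]
opening: 0.146
```

Run:
```python
from h import *
to(tgt(0))
for t in (.25,.5,.75,1.0):
    s=r.get_state();Rc=R.from_quat(s['eef_rot']);print(t,np.round(Rc.inv().apply(tgt(t)-tgt(0))*1000,1))
p=snap('scene')
i=p['image'][120:330,90:330];cv2.imwrite('pics/s4c.png',cv2.resize(i,None,fx=3,fy=2.8)[:,:,::-1])
```

```text
t 3.25 pos [ 0.4638 -0.1539  0.0971] F [-1.7  0.2 -0.1] open 0.146
shift mm [ 0.2 -0.   0.1] turn [0.1 0.2 0. ]
case rel ball mm [-0.2 -0.   6.1]
0.25 [  1.8   0.  -14.9]
0.5 [  7.2   0.  -28.8]
0.75 [ 15.9   0.  -41. ]
1.0 [ 27.4   0.  -50.6]
```

View pics/s4c.png

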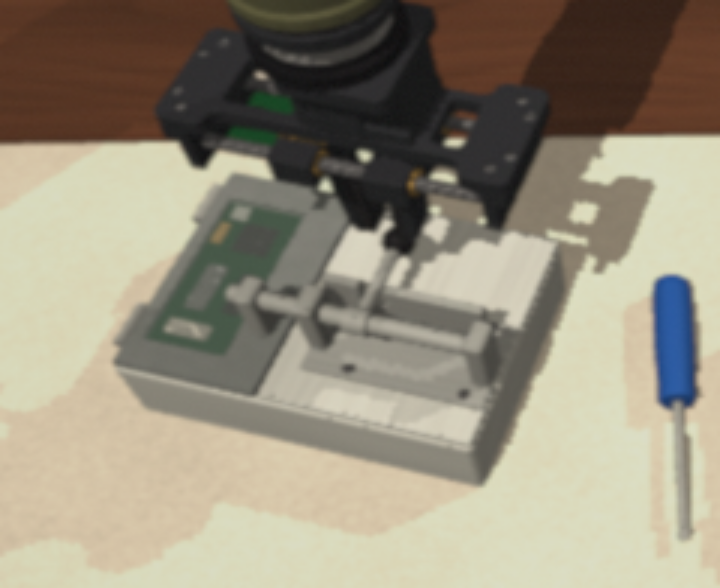

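Opening 0.146 is about 13 mm, which is less than the 20 mm ball. In the picture the fingers (370–405, 220) seem to be up and left of the knob at (397,240). I'll check this by projecting the tool and the knob into both views.

Run:
```python
from h import *
s=r.get_state();T=np.array(s['tool_pos']);Rc=R.from_quat(s['eef_rot']);print(s['opening'])
ims=[]
for n,c in(('scene',(222,206)),('top',(428,283))):
    p=snap(n);a=p['image'][:,:,::-1].copy()
    k=6;x0,y0=c[0]-32,c[1]-45
    big=cv2.resize(a[y0:y0+90,x0:x0+64],None,fx=k,fy=k,interpolation=cv2.INTER_CUBIC)
    for X,col in((T,(0,0,255)),(T+Rc.apply([0,0,.025]),(0,255,255)),(BALL,(0,255,0))):
        q=((proj(p,X)[0]-[x0,y0]+.5)*k).astype(int);cv2.drawMarker(big,tuple(int(v) for v in q),col,0,12,1)
    ims.append(big)
    for o in imaging.pinpoint('bolt_knob',p)[:2]:
        b=np.array(o['point'])*[640,480];print(n,o['score'],b,onplane(p,b[0],b[1],.091),proj(p,BALL))
cv2.imwrite('pics/z5.png',np.hstack(ims))
```

```text
0.10374633658197704
scene 0.51 [223.232 203.52 ] [ 0.45997636 -0.15341919  0.091     ] [[222.67804358 205.37724124]]
```

View pics/z5.png

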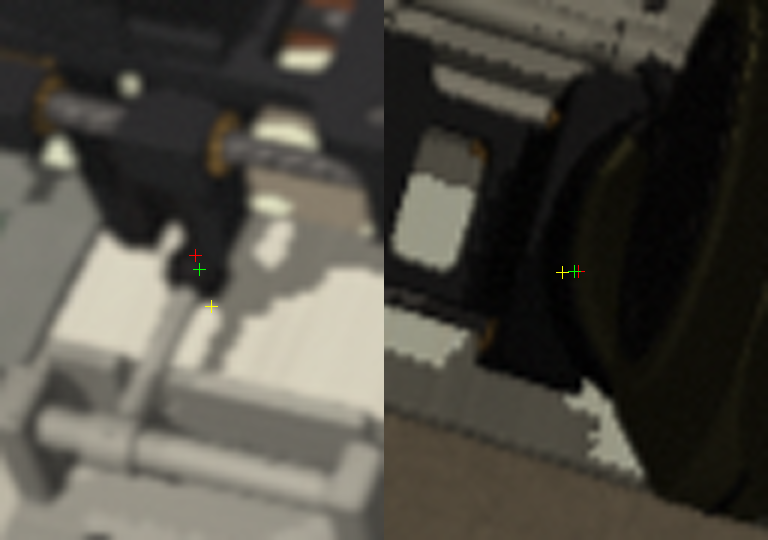

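Run:
```python
from h import *
s=r.get_state();T=np.array(s['tool_pos']);print(s['opening'],T,np.round(s['q'],3),s['contact_force'])
p=snap('scene');d=p['depth'];im=p['image'].astype(int).sum(2)
for v in range(184,218,2):
    row=[]
    for u in range(202,236,2):
        if d[v,u]>0:
            e=world(p,u,v,d[v,u])-BALL; row.append('%3d,%3d,%3d%s'%(e@cx*1e3,e@cy*1e3,e[2]*1e3,'*' if im[v,u]<130 else ' '))
        else: row.append('     -      ')
    print(v,' '.join(row))
```

```text
0.005194887314712572 [ 0.46370148 -0.15398758  0.09696494] [ 0.217  0.741  0.014  2.084 -0.028  0.321 -1.6  ] [-0.00133392 -0.16424043  0.40209496]
184 -98,-102,-90   11,-14, 66*  11,-10, 68*  34, 10,101*  33, 13,101*  34, 16,103*  34, 20,105   34, 23,105   32, 26,104   31, 28,104*  29, 30,101   25, 31, 98   26, 35, 99   24, 37, 98   23, 40, 98   23, 43, 98   22, 46, 98 
186 -95,-101,-92   10,-16, 60   11,-12, 62*  34,  9, 96*  35, 12, 98*  35, 16,100*  35, 19,100*  34, 22,100*  35, 26,103*  34, 29,102*  32, 32,101   29, 33, 98   26, 34, 95   27, 38, 97   28, 42, 99   25, 44, 97   26, 48, 98 
188 -89,-98,-90  -90,-94,-90   11,-13, 57*  34,  7, 90*  34, 11, 92*  34, 15, 94*  34, 18, 94*  34, 21, 95*  33, 24, 95*  34, 28, 98*  32, 30, 95   30, 33, 95    1, 17, 55*  -4, 16, 47   26, 40, 92   26, 44, 93   27, 48, 96 
190 -44,-65,-32  -45,-61,-32   10,-15, 50   11,-10, 53*  34, 10, 87*  33, 13, 87*  34, 17, 89*  34, 21, 91*  34, 24, 92*  34, 27, 92*  33, 30, 93*  28, 30, 87*   2, 16, 50*  -4, 15, 41  -101,-42,-92  -99,-37,-89  -101,-33,-90 
192 -40,-63,-32  -40,-59,-31  -40,-55,-30   10,-
[... 2175 characters left out ...]
 -14,  6,-29  -16,  9,-31 
212      -         2,-41,-31    1,-37,-30    0,-34,-30   -1,-31,-32    0,-27,-30   -3,-24,-33   -4,-21,-33   16, -1,  1   16,  2,  3   14,  4,  1   -7, -6,-31   -8, -3,-32   -9,  0,-32  -10,  3,-31  -11,  7,-32  -12, 10,-32 
214   6,-43,-32    6,-39,-31    6,-35,-30    4,-32,-31    3,-29,-31    2,-26,-32    0,-22,-32    0,-19,-33   20,  0,  1   18,  2,  0   -1, -8,-31   -3, -4,-31   -3, -1,-30   -4,  2,-30   -4,  6,-29   -6,  9,-30   -7, 12,-31 
216  11,-41,-31   10,-37,-31    8,-34,-32    8,-30,-31    7,-27,-31    7,-23,-30    4,-21,-33   24, -2,  0   23,  0,  0   24,  5,  2    2, -6,-31    1, -3,-31    1,  1,-29    0,  4,-30   -2,  6,-33   -2, 11,-30   -2, 14,-30
```

Run:
```python
from h import *
print(r.tips_ahead, [a for a in dir(r) if a[0]!='_'])
s=r.get_state();print(s['clock'],s['tool_pos'],s['opening'],s['contact_force'],s['moment'])
p=snap('scene','scene6.png');d=p['depth'];v,u=np.mgrid[:480,:640]
W=world(p,u.ravel(),v.ravel(),d.ravel())-BALL
E=np.stack([W@cx,W@cy,W[:,2]],1)*1e3
m=(d.ravel()>0)&(abs(E[:,0]-9)<6)&(abs(E[:,1])<25)&(E[:,2]>-15)&(E[:,2]<60)
for z in range(-15,60,5):
    k=m&(E[:,2]>=z)&(E[:,2]<z+5);
    if k.sum(): print(z,k.sum(),E[k,1].min().round(),E[k,1].max().round(),np.median(E[k,0]).round(1))
```

```text
0.025 ['Unreachable', 'finish_job', 'get_state', 'tips_ahead']
3.55 [ 0.4637048  -0.15402472  0.09695669] 0.003836552813490829 [-0.84273976 -0.55693876  0.2081427 ] [ 0.01378929  0.02256322 -0.04499787]
-5 8 4.0 10.0 7.8
0 34 -5.0 10.0 9.3
5 20 -5.0 8.0 5.9
15 18 -13.0 10.0 9.5
20 23 -14.0 14.0 10.1
25 31 -13.0 15.0 10.1
30 32 -14.0 16.0 10.1
35 36 -14.0 15.0 9.6
40 34 -15.0 16.0 9.8
45 34 -15.0 16.0 10.3
50 15 -16.0 17.0 10.8
55 8 -17.0 -10.0 11.0
```

View pics/scene6.png

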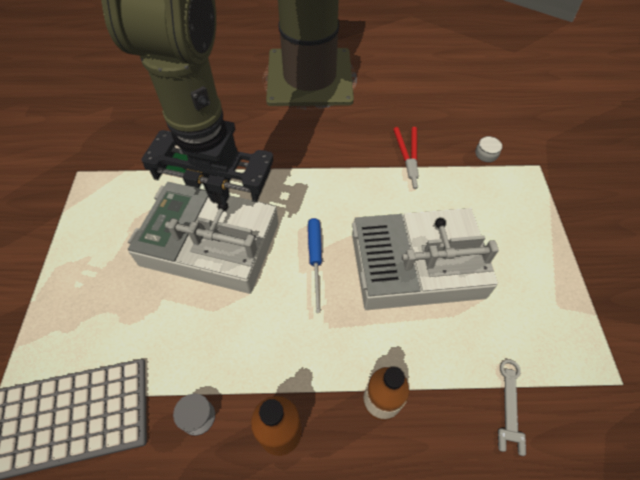

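The depth image disagrees with the reported pose. The shut fingertips are about 13–15 mm above the knob centre (z ≈ 0.105 to 0.107), while the pose implies 0.072. In x and y they agree, and no force is felt. The camera gets the case top and knob heights right, so I trust it. I'll open, descend in small steps and measure the fingertips each time.

Emit:
send_rows(moves=[0, 0, 0, 0, 0, 0, 0, 0, 0, 0, 0, 0, 0, 0, 0, 0, 0, 0, 0, 0, 0, 0, 0, 0, 0, 0, 0, 0, 0, 0], claw=0.0)

```text
clock: 4.02
tool_pos: [0.4637, -0.154, 0.097]
eef_rot: [0.99, -0.142, -0.002, 0.0]
contact_force: [0.2, -0.1, -1.0]
opening: 0.359
```

Emit:
send_rows(moves=[0, 0, 0.004, 0, 0, 0, 0, 0, 0.008, 0, 0, 0, 0, 0, 0.01, 0, 0, 0, 0, 0, 0.01, 0, 0, 0, 0, 0, 0.01, 0, 0, 0])

```text
clock: 4.43
tool_pos: [0.4635, -0.154, 0.0867]
eef_rot: [0.99, -0.142, -0.003, 0.0]
contact_force: [-0.8, -0.5, -0.6]
opening: 0.497
```

```bash
cat >> h.py <<'E'
def fing(fn):
    s=r.get_state();T=np.array(s['tool_pos']);e=T-BALL
    print('t',round(s['clock'],2),'rel',np.round([e@cx*1e3,e@cy*1e3,e[2]*1e3],1),'F',np.round(s['contact_force'],1),'open mm',round(s['opening']*88,1),'turn',np.round((R.from_quat(s['eef_rot']).inv()*RT).as_rotvec(degrees=True),1))
    p=snap('scene');d=p['depth'];v,u=np.mgrid[:480,:640]
    i=p['image'][140:260,150:290];cv2.imwrite('pics/'+fn,cv2.resize(i,None,fx=5,fy=5,interpolation=cv2.INTER_CUBIC)[:,:,::-1])
    W=world(p,u.ravel(),v.ravel(),d.ravel())-BALL
    E=np.stack([W@cx,W@cy,W[:,2]],1)*1e3
    m=(d.ravel()>0)&(p['image'].astype(int).sum(2).ravel()<200)
    xo=e@cx*1e3; m&=(abs(E[:,0]-xo-9)<7)&(abs(E[:,1]-e@cy*1e3)<70)&(E[:,2]<130)&(E[:,2]>-28)
    for z in range(-28,100,4):
        k=m&(E[:,2]>=z)&(E[:,2]<z+4)
        if k.sum(): print(z,'x',np.median(E[k,0]).round(),'y',sorted(set((np.round(E[k,1]/3)*3).astype(int))))
    return p
E
python3 -c "
from h import *
fing('f7.png')"
```

```text
t 4.43 rel [-0.5 -0.1 -4.3] F [-0.8 -0.5 -0.6] open mm 43.7 turn [ 0.1  0.3 -0. ]
-4 x 8.0 y [np.int64(6)]
0 x 7.0 y [np.int64(-6), np.int64(3), np.int64(6), np.int64(9)]
4 x 7.0 y [np.int64(-6), np.int64(-3), np.int64(0), np.int64(3), np.int64(6), np.int64(9)]
8 x 6.0 y [np.int64(-30), np.int64(-24), np.int64(-3), np.int64(0), np.int64(3), np.int64(6), np.int64(24), np.int64(27)]
12 x 10.0 y [np.int64(-33), np.int64(-30), np.int64(-27), np.int64(-24), np.int64(-21), np.int64(24), np.int64(27), np.int64(30), np.int64(33)]
16 x 10.0 y [np.int64(-36), np.int64(-33), np.int64(-30), np.int64(-27), np.int64(-24), np.int64(-21), np.int64(21), np.int64(24), np.int64(27), np.int64(30), np.int64(33), np.int64(36)]
20 x 9.0 y [np.int64(-33), np.int64(-30), np.int64(-27), np.int64(-24), np.int64(-21), np.int64(24), np.int64(27), np.int64(30), np.int64(33), np.int64(36)]
24 x 9.0 y [np.int64(-36), np.int64(-33), np.int64(-30), np.int64(-27), np.int64(-24), np.int64(-21), np.int64(24), np.int64(27), np.int64(30), np.int64(33), np.int64(36)]
28 x 10.0 y [np.int64(-36), np.int64(-33), np.int64(-30)
[... 600 characters left out ...]
30), np.int64(-27), np.int64(-24), np.int64(-21)]
48 x 9.0 y [np.int64(-36), np.int64(-33), np.int64(-30), np.int64(-27), np.int64(-24)]
52 x 10.0 y [np.int64(-36), np.int64(-33), np.int64(-30), np.int64(-27), np.int64(-24)]
56 x 11.0 y [np.int64(-36), np.int64(-33), np.int64(-30)]
60 x 11.0 y [np.int64(-33)]
64 x 4.0 y [np.int64(-30)]
68 x 4.0 y [np.int64(-30), np.int64(51)]
72 x 8.0 y [np.int64(-30), np.int64(-27), np.int64(54)]
76 x 10.0 y [np.int64(-30), np.int64(54)]
80 x 12.0 y [np.int64(-30), np.int64(54)]
84 x 12.0 y [np.int64(-30), np.int64(-27), np.int64(54)]
88 x 15.0 y [np.int64(-30), np.int64(54)]
92 x 2.0 y [np.int64(-45), np.int64(42), np.int64(45), np.int64(48), np.int64(51)]
```

View pics/f7.png

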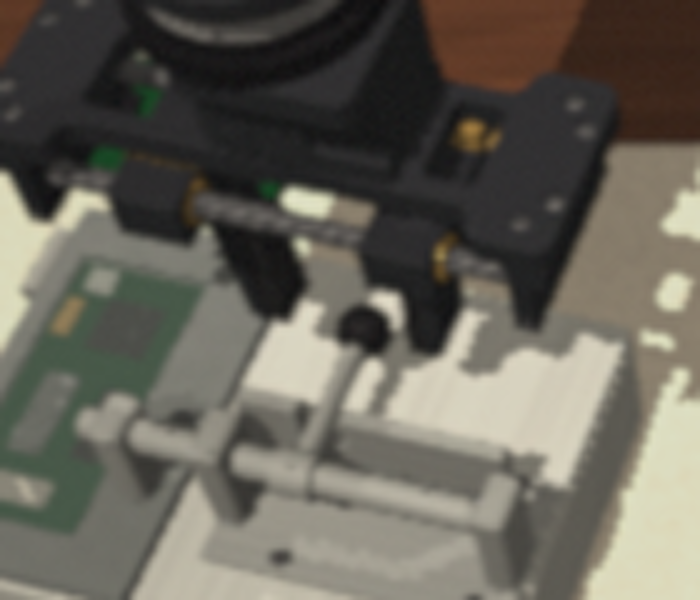

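The fingers straddle the knob (at (362,330) in the crop) symmetrically. By depth their tips are about 9 mm above the knob centre, which again puts the real tips about 38 mm higher than reported. I go down 16 mm more and recheck.

Emit:
send_rows(moves=[0, 0, 0.004, 0, 0, 0, 0, 0, 0.008, 0, 0, 0, 0, 0, 0.012, 0, 0, 0, 0, 0, 0.016, 0, 0, 0, 0, 0, 0.016, 0, 0, 0])

```text
clock: 4.9
tool_pos: [0.463, -0.1538, 0.0699]
eef_rot: [0.99, -0.141, -0.003, 0.0]
contact_force: [0.1, -0.1, -0.6]
opening: 0.497
```

```bash
python3 -c "
from h import *
fing('f8.png')" | head -16
```

```text
t 4.9 rel [ -1.   -0.1 -21.1] F [ 0.1 -0.1 -0.6] open mm 43.7 turn [0.1 0.4 0. ]
-12 x 6.0 y [np.int64(-24)]
-8 x 8.0 y [np.int64(-30), np.int64(-27), np.int64(-24), np.int64(-21), np.int64(27), np.int64(30)]
-4 x 9.0 y [np.int64(-36), np.int64(-33), np.int64(-30), np.int64(-27), np.int64(-24), np.int64(-21), np.int64(6), np.int64(9), np.int64(24), np.int64(27), np.int64(30), np.int64(33)]
0 x 9.0 y [np.int64(-33), np.int64(-30), np.int64(-27), np.int64(-24), np.int64(-21), np.int64(0), np.int64(3), np.int64(6), np.int64(9), np.int64(24), np.int64(27), np.int64(30), np.int64(33), np.int64(36)]
4 x 8.0 y [np.int64(-36), np.int64(-33), np.int64(-30), np.int64(-27), np.int64(-24), np.int64(-21), np.int64(-6), np.int64(-3), np.int64(0), np.int64(3), np.int64(6), np.int64(9), np.int64(24), np.int64(27), np.int64(33), np.int64(36)]
8 x 8.0 y [np.int64(-36), np.int64(-33), np.int64(-30), np.int64(-27), np.int64(-24), np.int64(-21), np.int64(-3), np.int64(0), np.int64(3), np.int64(6), np.int64(9), np.int64(24), np.int64(27), np.int64(30), np.int64(33), np.int64(36), np.int64(39)]
12 x 9.0 y 
[... 300 characters left out ...]
0), np.int64(33), np.int64(36), np.int64(39)]
20 x 10.0 y [np.int64(-36), np.int64(-33), np.int64(-30), np.int64(-27), np.int64(-24), np.int64(30), np.int64(33), np.int64(39)]
24 x 9.0 y [np.int64(-36), np.int64(-33), np.int64(-30), np.int64(-27), np.int64(-24)]
28 x 10.0 y [np.int64(-39), np.int64(-36), np.int64(-33), np.int64(-30), np.int64(-27), np.int64(-24), np.int64(-21)]
32 x 9.0 y [np.int64(-39), np.int64(-36), np.int64(-33), np.int64(-30), np.int64(-27), np.int64(-24), np.int64(-21)]
36 x 10.0 y [np.int64(-39), np.int64(-36), np.int64(-33), np.int64(-30), np.int64(-27), np.int64(-24)]
40 x 11.0 y [np.int64(-39), np.int64(-36), np.int64(-33), np.int64(-30)]
44 x 2.0 y [np.int64(-30)]
```

View pics/f8.png

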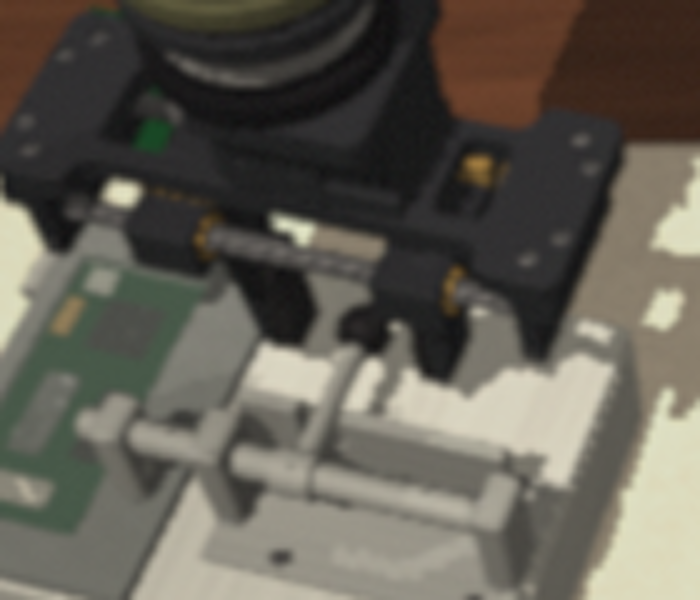

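The tips are now about 9 mm below the knob centre and 22 mm above the case top. I go down 7 mm more, shift 1 mm toward the bolt, then close.

Emit:
send_rows(moves=[0, 0, 0.004, 0, 0, 0, 0.001, -0.001, 0.007, 0, 0, 0, 0.001, -0.001, 0.007, 0, 0, 0, 0.001, -0.001, 0.007, 0, 0, 0, 0.001, -0.001, 0.007, 0, 0, 0], claw=1.0)

```text
clock: 5.37
tool_pos: [0.4643, -0.1532, 0.0632]
eef_rot: [0.99, -0.142, -0.003, 0.0]
contact_force: [-0.9, -0.2, -1.2]
opening: 0.211
```

Emit:
send_rows(moves=[0, 0, 0, 0, 0, 0, 0, 0, 0, 0, 0, 0, 0, 0, 0, 0, 0, 0, 0, 0, 0, 0, 0, 0, 0, 0, 0, 0, 0, 0])

```text
clock: 5.78
tool_pos: [0.4643, -0.1532, 0.0633]
eef_rot: [0.99, -0.142, -0.003, 0.0]
contact_force: [0.7, 1.2, -0.8]
opening: 0.213
```

```bash
python3 -c "
from h import *
fing('f9.png')" | head -6
```

```text
t 5.78 rel [  0.1   0.8 -27.7] F [ 0.7  1.2 -0.8] open mm 18.7 turn [ 0.1  0.3 -0. ]
-16 x 10.0 y [np.int64(12), np.int64(15)]
-12 x 10.0 y [np.int64(-21), np.int64(-18), np.int64(-15), np.int64(-12), np.int64(12), np.int64(15), np.int64(18), np.int64(21)]
-8 x 11.0 y [np.int64(-21), np.int64(-18), np.int64(-15), np.int64(-12), np.int64(-9), np.int64(12), np.int64(18), np.int64(21), np.int64(24)]
-4 x 10.0 y [np.int64(-18), np.int64(-15), np.int64(-12), np.int64(-9), np.int64(6), np.int64(15), np.int64(18), np.int64(24)]
0 x 10.0 y [np.int64(-21), np.int64(-18), np.int64(-15), np.int64(-12), np.int64(-9), np.int64(-6), np.int64(6), np.int64(9), np.int64(12), np.int64(15), np.int64(18), np.int64(21), np.int64(24), np.int64(27)]
```

View pics/f9.png

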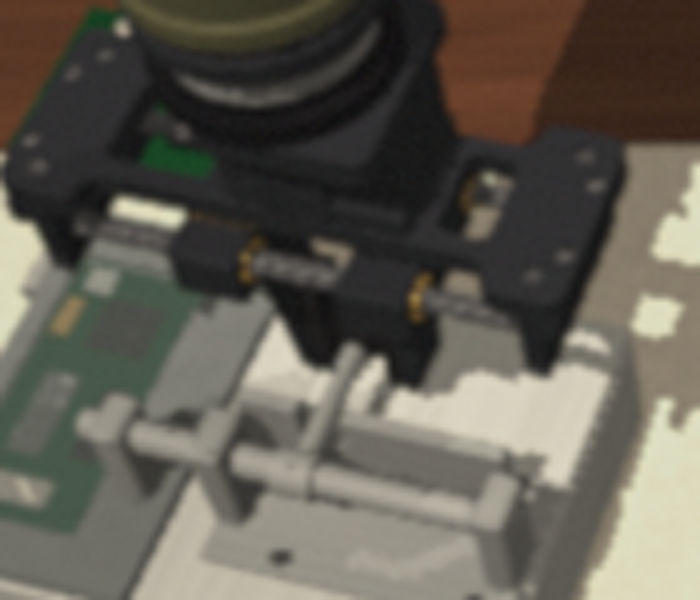

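The opening has settled at 18.7 mm, close to the 20 mm ball, and the knob is held between the fingers at about (370,330). Now I lift along the arc.

Emit:
send_rows(moves=[0.0003, 0, -0.006, 0, 0, 0, 0.0012, 0, -0.012, 0, 0, 0, 0.0027, 0, -0.0177, 0, 0, 0, 0.0047, 0, -0.0234, 0, 0, 0, 0.0073, 0, -0.0288, 0, 0, 0])

```text
clock: 6.25
tool_pos: [0.4721, -0.1555, 0.093]
eef_rot: [0.99, -0.142, -0.002, 0.0]
contact_force: [2.3, -0.0, -3.0]
opening: 0.213
```

```bash
python3 -c "
from h import *
fing('f10.png')" | head -3
```

```text
t 6.25 rel [8.2 0.8 2. ] F [ 2.3 -0.  -3. ] open mm 18.8 turn [ 0.1  0.3 -0. ]
12 x 18.0 y [np.int64(-15), np.int64(-12), np.int64(15)]
16 x 18.0 y [np.int64(-18), np.int64(-15), np.int64(-12), np.int64(-9), np.int64(12), np.int64(15), np.int64(18), np.int64(21)]
```

View pics/f10.png

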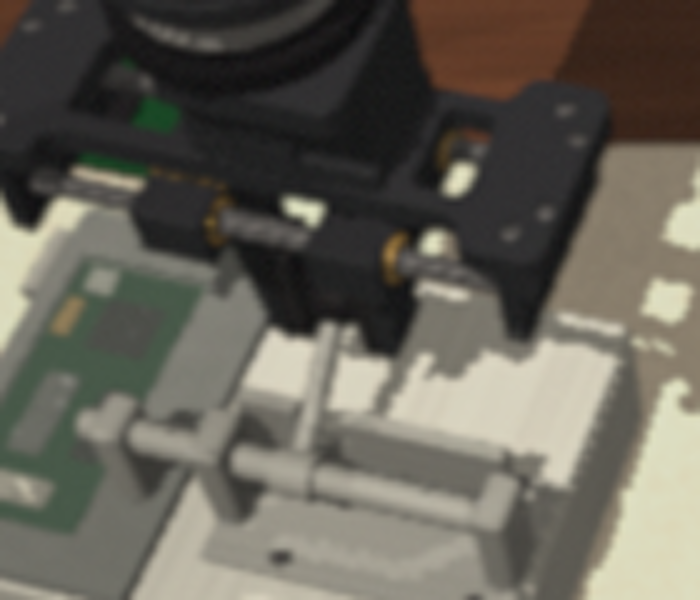

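The knob is still held and the stem is rising at about 0.5 rad. I continue to about 1.0 rad.

Emit:
send_rows(moves=[0.003, 0, -0.0052, 0, 0, 0, 0.0067, 0, -0.0099, 0, 0, 0, 0.0109, 0, -0.0142, 0, 0, 0, 0.0155, 0, -0.018, 0, 0, 0, 0.0192, 0, -0.0208, 0, 0, 0])

```text
clock: 6.72
tool_pos: [0.4917, -0.1612, 0.1147]
eef_rot: [0.99, -0.142, -0.002, 0.0]
contact_force: [2.1, -0.8, -7.6]
opening: 0.214
```

```bash
python3 -c "
from h import *
fing('f11.png')" | head -3
```

```text
t 6.72 rel [28.6  0.8 23.7] F [ 2.1 -0.8 -7.6] open mm 18.8 turn [ 0.1  0.2 -0. ]
-24 x 41.0 y [np.int64(-30)]
-20 x 42.0 y [np.int64(-30), np.int64(-27), np.int64(-24)]
```

View pics/f11.png

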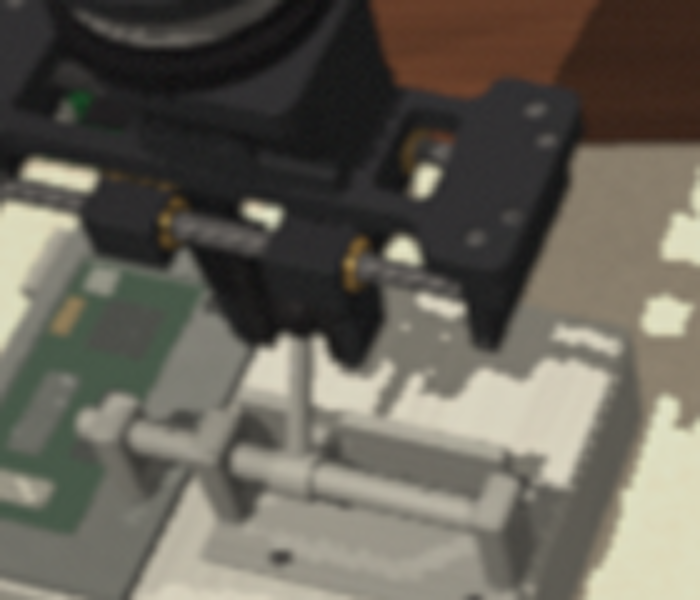

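The handle is at about 1.0 rad and clear of the strip. Now I slide along the bolt (case +y is tool −y).

Emit:
send_rows(moves=[0, -0.006, 0.0005, 0, 0, 0, 0, -0.012, 0.001, 0, 0, 0, 0, -0.018, 0.001, 0, 0, 0, 0, -0.024, 0.001, 0, 0, 0, 0, -0.03, 0.001, 0, 0, 0])

```text
clock: 7.18
tool_pos: [0.4996, -0.1316, 0.114]
eef_rot: [0.99, -0.141, -0.003, 0.0]
contact_force: [-3.6, -1.6, 3.4]
opening: 0.211
```

```bash
python3 -c "
from h import *
fing('f12.png')" | head -1
```

```text
t 7.18 rel [27.9 31.5 23. ] F [-3.6 -1.6  3.4] open mm 18.6 turn [0.1 0.3 0. ]
```

View pics/f12.png

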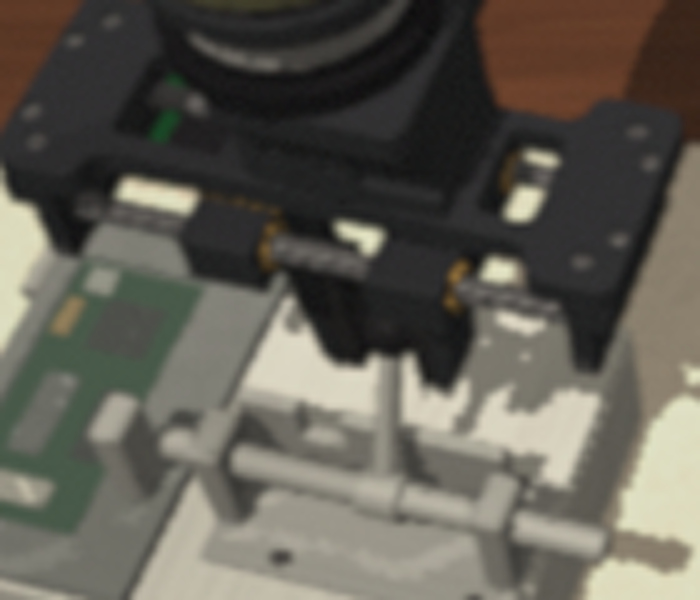

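The bolt has slid about 31 mm, and its end at (175,440) has left the keeper at (115,420). I continue about 24 mm to the stop.

Emit:
send_rows(moves=[0, -0.006, 0, 0, 0, 0, 0, -0.012, 0, 0, 0, 0, 0, -0.018, 0, 0, 0, 0, 0, -0.024, 0, 0, 0, 0, 0, -0.024, 0, 0, 0, 0])

```text
clock: 7.65
tool_pos: [0.506, -0.1084, 0.1138]
eef_rot: [0.99, -0.141, -0.003, 0.001]
contact_force: [-4.5, -4.4, 3.2]
opening: 0.213
```

```bash
python3 -c "
from h import *
fing('f13.png')" | head -1
```

```text
t 7.65 rel [27.5 55.5 22.8] F [-4.5 -4.4  3.2] open mm 18.7 turn [0.2 0.3 0.1]
```

View pics/f13.png

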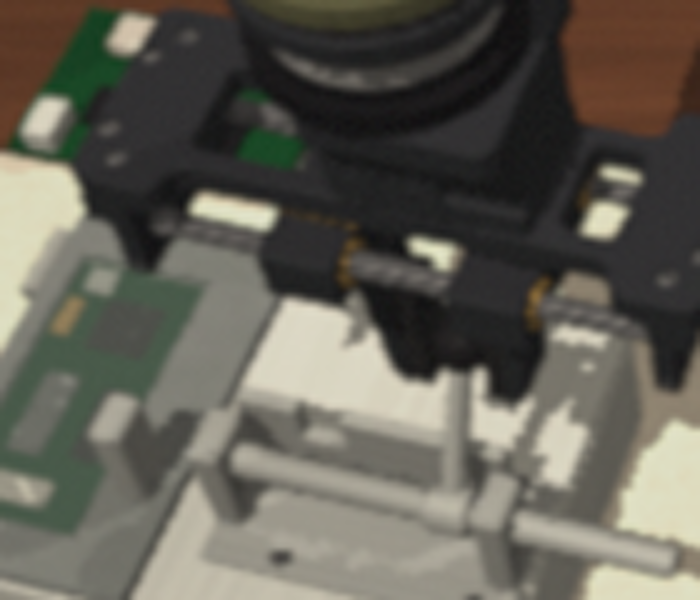

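The bolt is about 54.7 mm back, and its handle boss rests near the rear block at (490,500). Now I release and go straight up.

Emit:
send_rows(moves=[0, 0, 0, 0, 0, 0, 0, 0, 0, 0, 0, 0, 0, 0, 0, 0, 0, 0, 0, 0, 0, 0, 0, 0, 0, 0, 0, 0, 0, 0], claw=-0.2)

```text
clock: 8.12
tool_pos: [0.5066, -0.1076, 0.1138]
eef_rot: [0.99, -0.141, -0.003, 0.001]
contact_force: [-0.7, 0.7, -1.0]
opening: 0.568
```

```bash
python3 -c "
from h import *
fing('f14.png')" | head -1
```

```text
t 8.12 rel [27.9 56.5 22.8] F [-0.7  0.7 -1. ] open mm 50.0 turn [0.1 0.3 0.1]
```

View pics/f14.png

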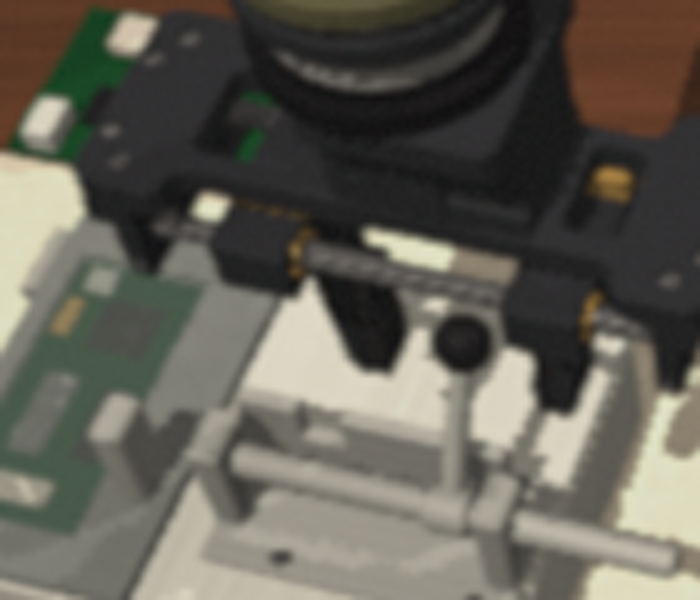

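The knob at (462,343) is free midway between the open fingers, and the bolt stayed back. I retreat upward.

Emit:
send_rows(moves=[0, 0, -0.015, 0, 0, 0, 0, 0, -0.035, 0, 0, 0, 0, 0, -0.06, 0, 0, 0, 0, 0, -0.085, 0, 0, 0, 0, 0, -0.11, 0, 0, 0])

```text
clock: 8.58
tool_pos: [0.507, -0.1075, 0.2249]
eef_rot: [0.99, -0.141, -0.003, 0.001]
contact_force: [0.2, -0.1, -0.1]
opening: 0.601
```

Emit:
send_rows(moves=[-0.01, 0, 0, 0, 0, 0, -0.03, 0, 0, 0, 0, 0, -0.05, 0, 0, 0, 0, 0, -0.07, 0, 0, 0, 0, 0, -0.07, 0, 0, 0, 0, 0])

```text
clock: 9.0
tool_pos: [0.4354, -0.0869, 0.2252]
eef_rot: [0.99, -0.14, -0.005, 0.0]
contact_force: [0.4, 0.6, -1.5]
opening: 0.6
```

Emit:
send_rows(moves=[0, 0, 0, 0, 0, 0, 0, 0, 0, 0, 0, 0, 0, 0, 0, 0, 0, 0, 0, 0, 0, 0, 0, 0, 0, 0, 0, 0, 0, 0])

```text
clock: 9.42
tool_pos: [0.4361, -0.0871, 0.2251]
eef_rot: [0.99, -0.14, -0.005, 0.0]
contact_force: [0.4, -0.3, -1.1]
opening: 0.603
```

Run:
```python
from h import *
s=r.get_state();print(s['clock'],s['tool_pos'],s['contact_force'],np.abs(s['qd']).max())
p=snap('scene','end.png')
for o in imaging.pinpoint('bolt_knob',p)[:2]:
    b=np.array(o['point'])*[640,480];W=world(p,b[0],b[1],p['depth'][int(b[1]),int(b[0])]);e=W-BALL
    print(o['score'],b,W,'rel ball mm',e@cx*1e3,e@cy*1e3,e[2]*1e3)
```

```text
9.4167 [ 0.43612254 -0.08706467  0.22511092] [ 0.39309097 -0.27235457 -1.05452466] 0.007116666187203703
0.61 [243.328 206.112] [ 0.50974496 -0.10662199  0.14899269] rel ball mm 30.637318295581384 58.29778541826202 57.9926855669049
```

View pics/end.png

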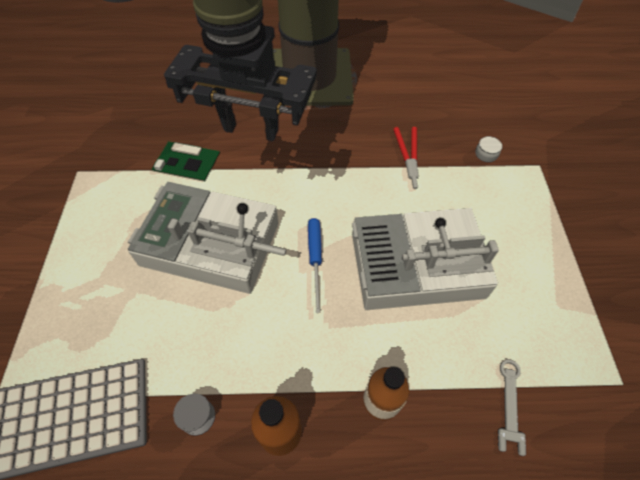

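The windowed case's bolt is back: its knob is at (243,207), raised, and the rod sticks out to (298,254). The vent-slotted case's bolt is unchanged, with its knob still at (440,223). The arm is clear and still.

```bash
python3 -c "
from h import *
print(r.finish_job())"
```

```text
the job is handed in; nothing more can be done
None
```

The windowed case is unbolted and the job is handed in, at about 9.4 s on the clock. I gripped the black knob, lifted the handle to about 1 rad and slid the bolt back. I then opened the fingers and drew the arm up and away.

**Last checks:** by camera, the knob had moved about 55–58 mm along the bolt against its 55 mm stop, so it is fully back within the reading's error, and the handle stayed raised. The vent-slotted case's bolt looked unchanged. The arm was still, clear of everything, and read about 1 N of force, which is within its noise.

**What disagreed:**
- **Fingertip height:** the depth images put the real fingertips about 35–38 mm higher than the reported pose implied. The first grasp therefore closed on air above the knob. I opened, went lower in small steps by camera, and the second grasp held at 18.7 mm on the 20 mm ball.
- **Sideways drift:** the first descent came out about 8 mm further along the bolt direction than commanded, and I corrected it before closing.

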